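# Put the hemmed-in charger away in its lidded box

### The arm

A 7-joint arm with a two-finger parallel gripper is mounted at the origin on a cart in front of the work surface, level with it; the furniture and walls round the work are solid. World frame = base frame: x ahead of the robot, y to its left, z up, the work surface at z = 0. Lengths are in mm, angles in degrees, forces in N, time in s.
With the tool pointing down it reaches from about 400 to 900 mm from the base axis. Payload 5.5 kg.
Tool frame: the origin (TCP) lies between the finger pads; the fingertips stand 14 mm ahead of it and the grasp point (between the pads) lies 5 mm behind it (manip.tips_ahead is the distance from the TCP to the fingertips, in mm); z points along the fingers, x is the direction in which the jaws open and shut, and the axes are right-handed (so a half turn about z gives the same grasp; the last joint's range is limited). The gripper opens to 85 mm and grips with 20 to 120 N. Pads are 22 mm wide; open, the fingers measure 114 mm over their backs; the gripper's body (76 mm by 85 mm) begins 54 mm behind the grasp point. The pads swing forward as they close: fully open they stand 13 mm farther back than shut.
Start: joints at [-49.148, 28.699, -24.465, 88.831, 12.651, 65.22, -12.049], TCP at [282.575, 585.364, 245.31] pointing down, gripper open.
Joint ranges: [-164.97, 164.97], [-17.58, 116.51], [-87.97, 89.64], [11.32, 138.91], [-80.73, 260.73], [10.89, 115.49], [-147.41, 147.41]. Speed limits (degrees/s): [147.25, 147.25, 180, 180, 180, 180, 180].

### API

Orientations are given as [roll, pitch, yaw] about the fixed x, y, z axes, in that order (R = Rz(yaw) Ry(pitch) Rx(roll)).
In Python, from cell import manip gives the robot as it stands.
- The arm moves only by the tool arm_command, never from a script. Its argument "motion" is a list that holds one entry, the list of rows, each a list of 5 numbers: the gripper command: -1 is shut, 1 is fully open, values between are in proportion, then the shift along the tool's x, y, z in mm, then the turn about the tool's z in degrees. A call has 1 to 8 rows; each row is the pose to reach, as a shift and turn from the pose commanded when the call began, along the tool's axes at that moment; what a row does not reach only later rows make up. A row lasts 1/8 s, in which the tool goes at most 62.5 mm and 10.7 degrees, less where a joint would pass 70% of its speed; a pose out of reach is approached as far as the arm can. A call with a gripper value outside its range is refused whole. The fingers move at their own pace and stop on an object; "newtons" is the grip in N (left out, the last holds). Time passes only in rows, so rows that repeat a pose let the fingers close. It gives the time, the measured TCP pose, the force and the opening at its end, in the units of the state.
- manip.read_state(): the state, without advancing time (a new reading comes with each control period).
- manip.get_image(name): name is "side" or "top" or "wrist"; returns the picture (480x640x3 uint8, red, green, blue); there is no depth.
- manip.camera_params(name): a dict with "fx", "fy", "cx", "cy" (pixels), "origin" and "attitude" of the camera in the world. Camera axes: x right, y down, z forward; pixel columns grow to the right and rows downward; lengths in mm; the calibration is good to about 2 mm. A picture is of the moment at which its call begins: read the wrist's pose just before it. camera_params takes no time and is no camera call; for the wrist camera it gives the pose at the moment of the call.
- manip.job_done(): hands the job in, once; it reports no verdict.
The state is a dict: "clock": time; "joints": joint angles; "dq": joint speeds; "joint_efforts": joint torques, N m; "ee_pos": TCP position; "ee_rot": TCP orientation; "force": force on the tool from outside, world axes, zero at the start; "ft_torque": the same for the moment, N m; "finger_gap": finger opening in mm.
Only numpy, scipy, OpenCV 4.12 (cv2) and the standard library are available. Lean on these libraries where they do the work, as an engineer would, in place of code of your own. Each camera call takes 0.05 s, during which the arm holds its last target. There are 200 camera calls.

### The job

Put the charger away in the lidded box. The jar and the glue stick hem it in: first stand both of them on the cork mat and leave them there until the charger lies flat, right way up, inside the box; then close the lid fully and have the jar and the glue stick standing in the trough again, each back in the spot where it stood at the start. Never tip the jar or the glue stick over, and leave the stapler and the mouse alone.

Things in the scene. Friction and masses are not known exactly. Their poses are not given: they have to be found in the camera images.
- jar: Round white jar with a black screw lid (loose, one piece), 52 mm diameter, 70 mm tall, about 0.13 kg. Origin: centre of its underside, z up. Stands near one end of the trough, or the other: it and the glue stick swap ends between starts.
- glue_stick: Upright glue stick, yellow with a red cap (loose, one piece), 27 mm diameter, 92 mm tall, 34 g. Origin: centre of its underside, z up. Stands near the other end of the trough, 53 mm from the trough's middle as the jar is.
- charger: White block-shaped plug-in charger (loose), about 75 g, lying in the middle of the trough between jar and glue stick. Its solid body is 52 mm (x) by 46 mm (y) by 28 mm (z). Origin: on the underside, z up; the body spans x = -35 to +17 mm and y = -23 to +23 mm from the origin (its middle is at x = -9 mm); beyond it two thin plug pins, which touch nothing, reach to x = +35 mm. Best gripped across the 46 mm (y), which runs along the trough.
- caddy: Dark wooden open-topped trough, fixed, 92 mm (x) by 186 mm (y), 34 mm high, walls 6 mm, floor 4 mm thick; inside 80 by 174 mm. Origin: centre of its underside, y along its length. The jar, the charger and the glue stick stand in a row along y on its floor, at about y = -53, 0 and +53 mm.
- keep_box: Grey box, fixed, 130 mm (x) by 150 mm (y), 55 mm high, walls and floor 5 mm, with a white hinged lid. Origin: centre of its underside. The lid's hinge line runs along the box's y at x = +65 mm, z = 55.5 mm (the side away from the robot). Beware of the bookshelf behind the work: its board hangs 0.475 m above the desk everywhere beyond x = 0.61 m, so wrists must not swing out under it too high.
- box_lid (a joint): Lid of the grey box: 0 shut, grows as the lid's near edge is lifted, to 1.9 rad; 1.57 is upright. The lid is 130 by 150 by 8 mm. Its stiff hinge leaves it at whatever angle it is released, so it must be moved or pressed all the way shut (lid's outer face then at z = 63.5 mm); moving it at the tab takes about 1 to 3 N.
- lid_tab (a point): Grip point of the black pull tab that sticks out of the middle of the lid's near edge (22 mm wide along the hinge direction, 10 mm thick, projecting 30 mm). 148 mm from the hinge line measured along the lid, 5 mm above the lid's underside. Pinch it across its 22 mm width and follow its arc about the hinge line; it can pivot between the fingers.
- mat: Cork mat, fixed, 130 mm (x) by 200 mm (y), 3 mm thick: the side area for jar and glue stick. Origin: centre of its underside.
- stapler: Blue stapler, 34 by 141 by 46 mm, loose bystander behind the work; origin centre of its underside. Not to be moved.
- mouse: Black computer mouse, 104 by 66 by 37 mm, loose bystander behind the work; origin centre of its underside. Not to be moved.
Things that resemble listed ones, but are neither listed nor needed, are in the scene too. What is shaped like the glue_stick but grey is not meant.

How it is judged (in metres and radians):
On the way, in this order (a step that is already met when the one before it is completed fails the run):
1. jar and glue stick both stand released on the cork mat (x of jar in the frame of mat between -0.065 and 0.065 m and y of jar in the frame of mat between -0.1 and 0.1 m and z of each of jar, glue_stick in the frame of mat below 0.008 m and angle between each of jar, glue_stick's own z axis and vertical below 0.15 rad and contact force between each of jar, glue_stick and the fingers below 0.3 N and x of glue_stick in the frame of mat between -0.065 and 0.065 m and y of glue_stick in the frame of mat between -0.1 and 0.1 m), for 0.2 s.
2. the charger lies flat in the box, released, while jar and glue stick still stand on the mat (all of step 1 and x of charger in the frame of keep_box between -0.06 and 0.06 m and y of charger in the frame of keep_box between -0.07 and 0.07 m and z of charger in the frame of keep_box below 0.015 m and angle between charger's own z axis and vertical below 0.2 rad and contact force between charger and the fingers below 0.3 N), for 0.2 s.
At the end, for the whole second after the job is handed in: The charger lies in the box right way up on its floor, the lid is shut (within 0.04 rad), and the jar and the glue stick stand upright in the trough, each within 15 mm of where it stood at the start; all released and at rest (x of charger in the frame of keep_box between -0.06 and 0.06 m and y of charger in the frame of keep_box between -0.07 and 0.07 m and z of charger in the frame of keep_box below 0.015 m and angle between charger's own z axis and vertical below 0.2 rad and contact force between charger and the fingers below 0.3 N and linear speed of each of charger, jar, glue_stick below 0.02 m/s and value of joint box_lid below 0.04 rad and distance of each of jar, glue_stick from where it was at the start of the episode below 0.015 m and angle between each of jar, glue_stick's own z axis and vertical below 0.1 rad); the robot touches nothing.
It fails at once if the jar is tipped over (angle between jar's own z axis and vertical above 0.7 rad).
It fails at once if the glue stick is tipped over (angle between glue_stick's own z axis and vertical above 0.7 rad).
It fails at once if the stapler is moved by more than 20 mm (distance of stapler from where it was at the start of the episode above 0.02 m).
It fails at once if the mouse is moved by more than 20 mm (distance of mouse from where it was at the start of the episode above 0.02 m).
It also fails if it takes over 141 s, if anything falls off the work surface, if the arm or the gripper's body presses on something with over 40 N, if the wrist force passes 120 N, or if a joint passes its speed limit or range.

## Working session

There is one attempt and no reset: what is moved stays moved. The work goes in short steps, Python scripts to look and compute and a tool call to move; the robot and the scene stay as the last step left them, time stands still between calls to the robot, and variables do not carry over. Pictures are saved under pics/ and viewed, about 12 in all and at most 16, crops included, and the job is handed in when it is done.

Besides the shell and the picture viewer there is one more tool, called after "Call:" as name([rows], argument=value, ...), one row to a line, values as JSON. arm_command: Moves the arm, as the interface text tells. Its arguments: {"type":"object","properties":{"motion":{"type":"array"},"newtons":{"type":"number"}},"required":["motion"]}

```bash
ls; mkdir -p pics; python3 - <<'E'
from cell import manip
import cv2
s=manip.read_state();print({k:s[k] for k in('clock','ee_pos','ee_rot','force','finger_gap')},manip.tips_ahead)
for n in('top','side'):
    cv2.imwrite(f'pics/{n}0.png',manip.get_image(n)[:,:,::-1]);print(n,manip.camera_params(n))
print(manip.camera_params('wrist'))
E
```

```text
pics
{'clock': 0.0, 'ee_pos': array([282.35789914, 584.712668  , 244.23170766]), 'ee_rot': array([-1.79996460e+02,  1.14454329e-01,  6.42328553e+01]), 'force': array([-5.14951203e-01, -8.92198095e-02, -2.55212909e-04]), 'finger_gap': 85.86425914959882} 14.0
top {'fx': 601.3386508854674, 'fy': 601.3386508854674, 'cx': 319.31271578393864, 'cy': 240.63004629700117, 'origin': array([-345.83326651,  -37.45846144, 1164.89848141]), 'attitude': array([-1.41466109e+02,  1.10933720e-01, -8.63382805e+01])}
side {'fx': 436.1247191728275, 'fy': 436.1247191728275, 'cx': 316.71643529301537, 'cy': 242.22499329360107, 'origin': array([ 272.35685288, -482.30691447,  951.47473052]), 'attitude': array([-148.3742486 ,    0.60015929,  -27.85264836])}
{'fx': 350.3533179442162, 'fy': 350.3533179442162, 'cx': 315.083462892471, 'cy': 240.57841870021767, 'origin': array([222.81601029, 614.09646323, 371.88961261]), 'attitude': array([1.65020187e+02, 3.44051362e-02, 6.42173294e+01])}
```

View pics/top0.png

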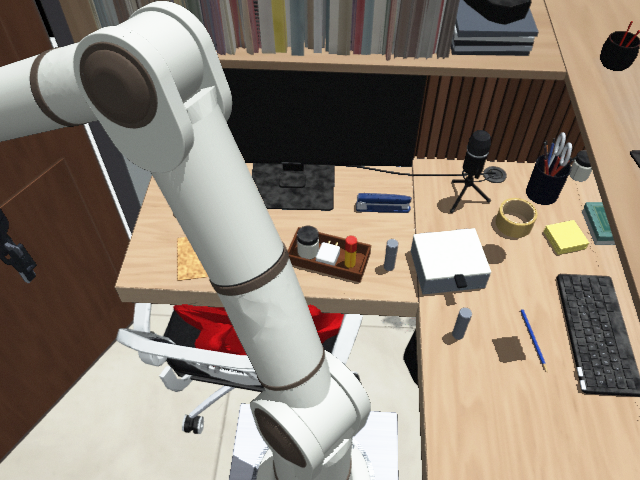

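View pics/side0.png

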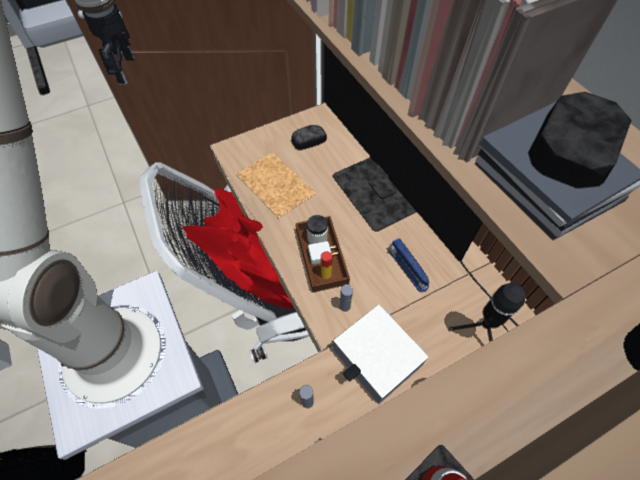

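The top view shows the jar at (308,243), charger (328,253) and yellow/red glue stick (350,252) in the trough. The box is at (450,262) with its lid shut, and the mat is at (190,257), partly hidden. The grey cylinders at (390,253) and (461,323) are lookalikes; only the yellow one with the red cap fits. I'll confirm this in an enlarged crop.

```bash
cat > h.py <<'E'
import numpy as np, cv2
from cell import manip
from scipy.spatial.transform import Rotation as Ro
def ray(cam,u,v,p=None):
    p=p or manip.camera_params(cam)
    R=Ro.from_euler('xyz',p['attitude'],degrees=True).as_matrix()
    return p['origin'],R@np.array([(u-p['cx'])/p['fx'],(v-p['cy'])/p['fy'],1])
def px(cam,u,v,z,p=None):
    o,d=ray(cam,u,v,p); return (o+d*(z-o[2])/d[2]).round(1)
def proj(cam,P,p=None):
    p=p or manip.camera_params(cam)
    R=Ro.from_euler('xyz',p['attitude'],degrees=True).as_matrix()
    c=R.T@(np.array(P,float)-p['origin']); return np.round([p['fx']*c[0]/c[2]+p['cx'],p['fy']*c[1]/c[2]+p['cy']],1)
E
python3 - <<'E'
import cv2,numpy as np
s=cv2.imread('pics/side0.png');t=cv2.imread('pics/top0.png')
a=cv2.resize(t[215:305,280:500],None,fx=3.6,fy=3.6,interpolation=cv2.INTER_CUBIC)[:, :792]
b=cv2.resize(s[205:305,230:450],None,fx=2.7,fy=2.7,interpolation=cv2.INTER_CUBIC)
c=np.zeros((a.shape[0]+b.shape[0],792,3),np.uint8);c[:a.shape[0]]=a;c[a.shape[0]:,:b.shape[1]]=b
cv2.imwrite('pics/crop1.png',c);print(c.shape,a.shape)
E
```

```text
(594, 792, 3) (324, 792, 3)
```

View pics/crop1.png

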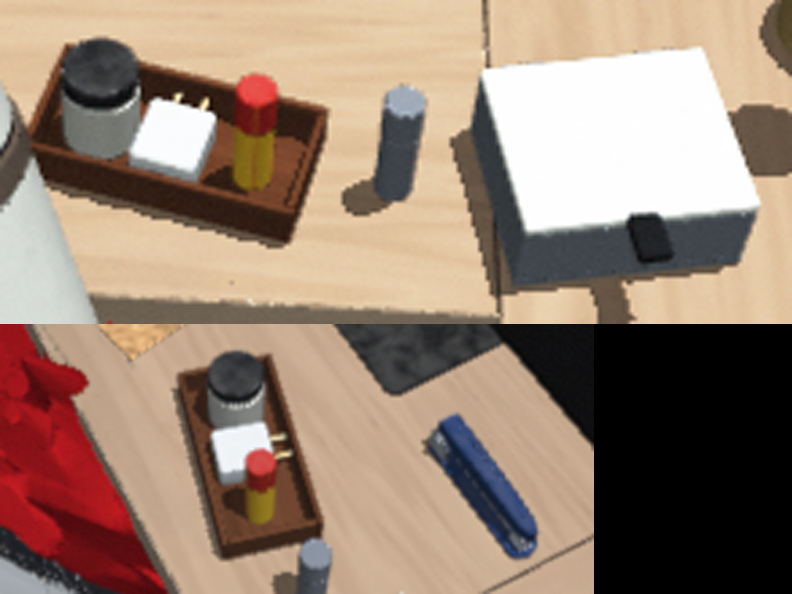

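Confirmed: the yellow stick with the red cap is in the trough beside the charger (pins pointing away from the robot), and the grey cylinder stands outside. Next I'll compute positions.

```bash
python3 - <<'E'
from h import *
T=lambda u,v,z:px('top',280+u/3.6,215+v/3.6,z)[:2]
S=lambda u,v,z:px('side',230+u/2.7,205+(v-324)/2.7,z)[:2]
print('trough top',[T(*c,34).tolist() for c in((68,44),(328,106),(291,230),(35,148))])
print('trough side',[S(*c,34).tolist() for c in((178,374),(268,356),(322,522),(222,547))])
print('jar',T(101,55,70),S(237,369,70));print('glue',T(258,88,92),S(261,458,92))
print('chg',[T(*c,28).tolist() for c in((149,98),(216,115),(200,163),(132,146))],[S(*c,28).tolist() for c in((213,432),(265,424))])
print('lid',[T(*c,63.5).tolist() for c in((483,72),(703,48),(760,205),(527,236))])
print('lidside',[px('side',*c,63.5).tolist() for c in((378,307),(427,356),(380,398),(333,344))])
print('tab',T(645,217,65),T(655,240,60),px('side',349,373,60))
print('mat',[px('side',*c,3).tolist() for c in((237,178),(270,153),(316,190),(281,215))])
print('mouse',px('side',309,135,20),'stapler',px('side',410,265,40),'grey',T(405,98,92),px('top',463,312,92),'slab',px('side',374,193,0))
E
```

```text
trough top [[591.6, 74.8], [548.9, -102.1], [447.1, -79.7], [502.0, 88.9]]
trough side [[507.4, 96.0], [591.8, 74.1], [548.7, -102.5], [460.8, -82.7]]
jar [553.7  48.9] [547.7  52.9]
glue [514.8 -54.4] [516.2 -50.1]
chg [[553.0, 17.3], [541.4, -28.2], [501.0, -19.4], [512.1, 25.9]] [[508.7, 27.1], [554.8, 12.1]]
lid [[560.3, -201.5], [589.8, -347.2], [463.7, -370.3], [431.0, -224.1]]
lidside [[560.0, -205.0, 63.5], [591.0, -344.4, 63.5], [461.5, -369.6, 63.5], [432.9, -231.4, 63.5]]
tab [ 448.9 -297.6] [ 435.4 -303.5] [ 432.9 -298.4   60. ]
mat [[437.9, 332.7, 3.0], [559.3, 374.6, 3.0], [613.8, 189.3, 3.0], [492.5, 158.9, 3.0]]
mouse [685.6 369.4  20. ] stapler [ 691.5 -142.3   40. ] grey [ 512.5 -147.3] [ 335.8 -291.6   92. ] slab [750.3 106.5  -0. ]
```

Call:
arm_command([
  [[1,-35,36,0,-1],[1,-80,83,0,-3],[1,-125,130,0,-5],[1,-170,177,0,-7],[1,-215,224,0,-9],[1,-260,271,0,-11],[1,-305,318,0,-12],[1,-340,354,0,-12]],
])

```text
clock: 1.1
ee_pos: [452.7, 126.2, 245.3]
ee_rot: [180.0, -0.0, 76.2]
force: [1.7, 0.2, 0.7]
finger_gap: 85.4
```

Call:
arm_command([
  [[1,-37,25,0,0],[1,-75,50,0,0],[1,-111,76,0,0],[1,-111,76,0,0],[1,-111,76,0,0]],
])

```text
clock: 1.72
ee_pos: [499.4, 2.8, 244.9]
ee_rot: [-179.9, -0.0, 76.2]
force: [0.1, 0.7, 0.4]
finger_gap: 85.3
```

```bash
cat >> h.py <<'E'
def wlook(name):
    p=manip.camera_params('wrist');im=manip.get_image('wrist')[:,:,::-1].copy();cv2.imwrite(f'pics/{name}.png',im)
    import json;json.dump({k:(v.tolist() if hasattr(v,'tolist') else v) for k,v in p.items()},open(f'pics/{name}.json','w'));return im
def load(name):
    import json;p=json.load(open(f'pics/{name}.json'));p['origin']=np.array(p['origin']);return p
E
python3 -c "
from h import *
print(manip.read_state()['ee_pos']);wlook('w1')"
```

```text
[499.40889168   2.79292755 244.89395669]
```

View pics/w1.png

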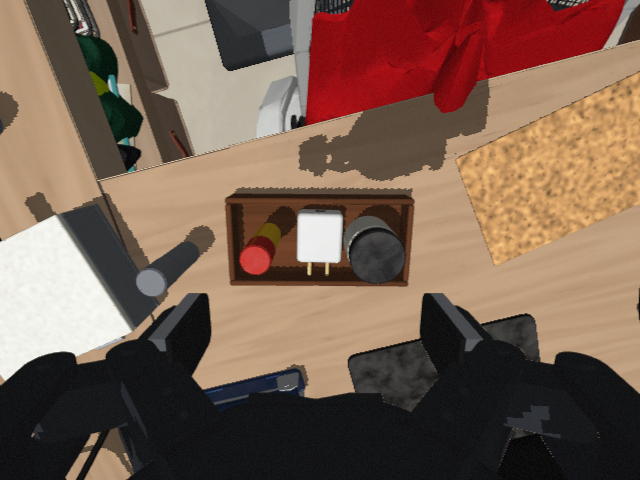

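Wrist view: trough rim corners are at about (226,197), (413,197), (409,285) and (230,285). The jar lid is at (377,255), the glue cap at (256,259) and the charger top around (320,237). Mat corners are at (457,158) and (496,265).

```bash
python3 - <<'E'
from h import *
p=load('w1');W=lambda u,v,z:px('wrist',u,v,z,p)[:2].tolist()
c=np.array([W(*a,34) for a in((226,196),(413,196),(409,285),(230,285))]);print('trough',c.tolist(),c.mean(0))
ci=c.mean(0)
print('jar',W(377,255,70),'base',W(356,234,8),'glue',W(256,259,92))
print('chg',[W(*a,32) for a in((298,210),(341,210),(341,262),(298,262))],W(319.5,236,32))
print('mat',W(457,158,3),W(496,265,3))
for nm,P in(('jar',(546,50,70)),('jar',(546,50,4)),('glue',(514,-54,92)),('jarn',(539.6,48,70))):print(nm,P,proj('wrist',P,p),proj('top',P),proj('side',P))
E
```

```text
trough [[459.1, -75.0], [502.3, 100.6], [592.5, 81.1], [548.2, -98.8]] [525.525   1.975]
jar [540.1, 51.3] base [533.1, 40.7] glue [511.7, -50.4]
chg [[489.3, -11.0], [499.4, 30.0], [551.9, 18.2], [541.4, -24.5]] [520.0, 3.3]
mat [480.6, 158.6] [606.5, 184.9]
jar (546, 50, 70) [376.8 261.3] [307.3 232.8] [317.7 222.8]
jar (546, 50, 4) [366.4 242.3] [307.8 249.9] [318.  237.3]
glue (514, -54, 92) [252.7 262.5] [351.5 239.7] [326.7 256.3]
jarn (539.6, 48, 70) [373.3 255.3] [308.  234.9] [315.8 224.4]
```

Call:
arm_command([
  [[1,28,15,20,0],[1,55,29,60,0],[1,55,29,100,0],[1,55,29,130,0],[1,55,29,160,0],[1,55,29,180,0],[1,55,29,193,0],[1,55,29,193,0]],
])

```text
clock: 2.78
ee_pos: [540.3, 49.7, 51.6]
ee_rot: [-179.9, 0.0, 76.3]
force: [0.1, 0.2, 0.0]
finger_gap: 85.9
```

```bash
python3 -c "
from h import *
s=manip.read_state();print(s['ee_pos'],s['force']);a=wlook('w2');cv2.imwrite('pics/w2c.png',cv2.resize(a,(480,360)))"
```

```text
[540.26412091  49.71489292  51.62504692] [0.08665469 0.17345422 0.03085093]
```

View pics/w2c.png

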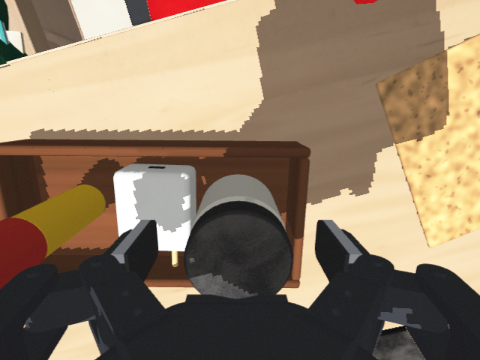

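```bash
python3 -c "
from h import *
p=load('w2')
for P in((540.3,49.7,70),(546,48.5,70),(552,47,70)): print(proj('wrist',P,p)*.75)
print(px('wrist',240/.75,255/.75,70,p))"
```

```text
[235.05  257.175]
[235.425 268.2  ]
[235.35 279.6 ]
[539.7  52.2  70. ]
```

Call:
arm_command([
  [[-1,0,0,0,0],[-1,0,0,0,0],[-1,0,0,0,0],[-1,0,0,0,0],[-1,0,0,0,0],[-1,0,0,0,0]],
], newtons=30)

```text
clock: 3.58
ee_pos: [541.9, 49.0, 53.4]
ee_rot: [179.9, -0.0, 76.2]
force: [-1.2, 0.5, 5.6]
finger_gap: 50.7
```

Call:
arm_command([
  [[-1,0,0,-15,0],[-1,0,0,-45,0],[-1,0,0,-80,0],[-1,20,-7,-90,0],[-1,55,-20,-90,0],[-1,95,-35,-90,0],[-1,135,-49,-90,0],[-1,175,-64,-90,0]],
])

```text
clock: 4.58
ee_pos: [520.5, 235.1, 143.2]
ee_rot: [180.0, -0.0, 76.2]
force: [0.5, -0.0, -2.5]
finger_gap: 50.6
```

Call:
arm_command([
  [[-1,35,-13,0,0],[-1,65,-23,0,0],[-1,78,-28,0,0],[-1,78,-28,20,0],[-1,78,-28,45,0],[-1,78,-28,62,0],[-1,78,-28,70,0],[-1,78,-28,70,0]],
])

```text
clock: 5.58
ee_pos: [511.9, 315.6, 71.6]
ee_rot: [-180.0, 0.1, 76.2]
force: [0.4, 0.1, -0.9]
finger_gap: 50.9
```

```bash
python3 -c "
from h import *
s=manip.read_state();print(s['ee_pos'],s['force'],s['finger_gap']);a=wlook('w3');b=manip.get_image('side')[:,:,::-1]
cv2.imwrite('pics/w3c.png',np.hstack([cv2.resize(a,(400,300)),cv2.resize(b[120:300,200:440],(400,300))]))"
```

```text
[511.86774718 315.62434064  71.58648904] [ 0.39375294  0.12221251 -0.86186707] 50.90880440149199
```

View pics/w3c.png

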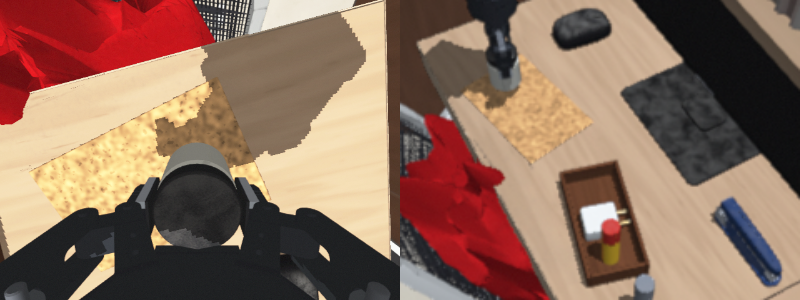

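The jar is held upright above the far part of the mat. Next I'll check where it will land in the mat frame.

```bash
python3 -c "
from h import *
p=load('w3')
for c in((215,79),(30,172),(270,200)): print(px('wrist',c[0]*1.6,c[1]*1.6,3,p))"
```

```text
[441.1 349.6   3. ]
[481.3 160.1   3. ]
[565.1 377.5   3. ]
```

Call:
arm_command([
  [[-1,0,0,10,0],[-1,0,0,17,0],[-1,0,0,20,0],[-1,0,0,20,0],[0.6,0,0,20,0],[0.6,0,0,20,0],[0.6,0,0,20,0],[0.6,0,0,18,0]],
])

```text
clock: 6.68
ee_pos: [511.9, 316.4, 54.2]
ee_rot: [-180.0, 0.0, 76.2]
force: [0.2, -0.0, -0.4]
finger_gap: 68.7
```

Call:
arm_command([
  [[0.7,0,0,-40,0],[0.7,0,0,-90,0],[0.7,-30,8,-105,0],[0.7,-80,20,-105,0],[0.7,-135,34,-105,0],[0.7,-190,47,-105,0],[0.7,-245,61,-105,0],[0.7,-300,75,-105,0]],
])

```text
clock: 7.68
ee_pos: [513.5, 5.5, 159.7]
ee_rot: [179.9, -0.0, 76.2]
force: [1.0, -0.3, -0.1]
finger_gap: 72.7
```

Call:
arm_command([
  [[0.7,-40,10,0,0],[0.7,-57,14,0,0],[0.7,-57,14,10,0],[0.7,-57,14,40,0],[0.7,-57,14,65,0],[0.7,-57,14,65,0],[0.7,-57,14,65,0]],
])

```text
clock: 8.55
ee_pos: [513.9, -49.8, 94.6]
ee_rot: [180.0, -0.0, 76.4]
force: [0.4, -0.7, 0.3]
finger_gap: 72.6
```

```bash
python3 -c "
from h import *
s=manip.read_state();print(s['ee_pos'],s['force'],s['finger_gap']);a=wlook('w4');b=manip.get_image('side')[:,:,::-1]
cv2.imwrite('pics/w4c.png',np.hstack([cv2.resize(a,(400,300)),cv2.resize(b[120:300,200:440],(400,300))]))
print([proj('wrist',(*s['ee_pos'][:2],z))/1.6 for z in(92,60)])"
```

```text
[513.87708383 -49.81475872  94.58916673] [ 0.44098304 -0.70150991  0.29223754] 72.61129500741349
[array([197.0625, 195.4375]), array([197., 177.])]
```

View pics/w4c.png

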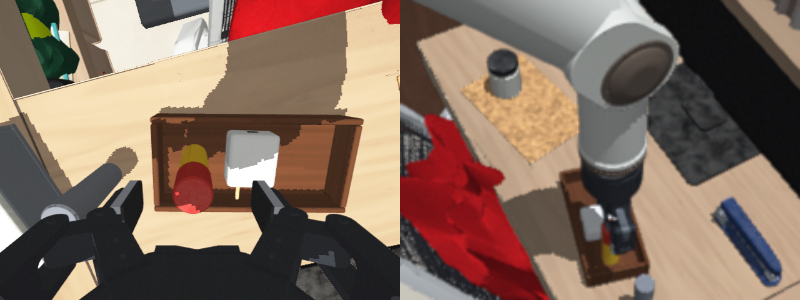

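The jar stands on the mat. The glue cap is at (193,193) in the wrist half of the picture, about where the TCP projects, so I'll descend and grip.

Call:
arm_command([
  [[0.7,-2,-1,12,0],[0.7,-2,-1,25,0],[0.7,-2,-1,29,0],[-1,-2,-1,29,0],[-1,-2,-1,29,0],[-1,-2,-1,29,0],[-1,-2,-1,29,0],[-1,-2,-1,29,0]],
], newtons=25)

```text
clock: 9.65
ee_pos: [512.3, -53.2, 65.5]
ee_rot: [180.0, -0.0, 76.2]
force: [-0.1, 0.4, 1.5]
finger_gap: 26.9
```

Call:
arm_command([
  [[-1,0,0,0,0],[-1,0,0,-10,0],[-1,0,0,-40,0],[-1,0,0,-80,0],[-1,0,0,-85,0],[-1,40,-10,-85,0],[-1,85,-21,-85,0],[-1,125,-31,-85,0]],
])

```text
clock: 10.65
ee_pos: [511.0, 77.0, 150.0]
ee_rot: [-180.0, 0.0, 76.2]
force: [-0.0, -0.2, -1.7]
finger_gap: 26.5
```

Call:
arm_command([
  [[-1,45,-4,0,0],[-1,90,-8,0,0],[-1,130,-11,0,0],[-1,144,-12,0,0],[-1,144,-12,15,0],[-1,144,-12,45,0],[-1,144,-12,70,0],[-1,144,-12,80,0]],
])

```text
clock: 11.65
ee_pos: [532.7, 214.9, 67.7]
ee_rot: [-179.8, 0.2, 76.1]
force: [-0.2, 0.3, 0.2]
finger_gap: 26.5
```

Call:
arm_command([
  [[-1,0,0,3,0],[-1,0,0,5.5,0],[-1,0,0,5.5,0],[0.2,0,0,5.5,0],[0.2,0,0,5.5,0],[0.2,0,0,5.5,0],[0.2,0,0,0,0],[0.2,0,0,-20,0]],
])

```text
clock: 12.65
ee_pos: [533.3, 218.0, 90.2]
ee_rot: [-179.9, 0.1, 76.2]
force: [-0.0, 0.4, -1.1]
finger_gap: 51.4
```

Call:
arm_command([
  [[0.5,0,0,-30,0],[1,0,0,-75,0],[1,-30,8,-85,0],[1,-80,22,-85,0],[1,-130,35,-85,0],[1,-180,48,-85,0],[1,-205,55,-85,0],[1,-205,55,-85,0]],
])

```text
clock: 13.65
ee_pos: [539.4, 3.2, 176.7]
ee_rot: [179.9, 0.0, 75.9]
force: [0.1, -0.0, -0.3]
finger_gap: 85.2
```

```bash
python3 -c "
from h import *
s=manip.read_state();print(s['ee_pos'],s['force'],s['finger_gap']);a=wlook('w5');b=manip.get_image('side')[:,:,::-1]
cv2.imwrite('pics/w5c.png',np.hstack([cv2.resize(a,(400,300)),cv2.resize(b[120:300,200:440],(400,300))]))
print([proj('wrist',(*s['ee_pos'][:2],z))/1.6 for z in(32,)])"
```

```text
[539.37412946   3.16255391 176.74202974] [ 0.10074273 -0.0491474  -0.29839477] 85.21419090166863
[array([193.25  , 146.0625])]
```

View pics/w5c.png

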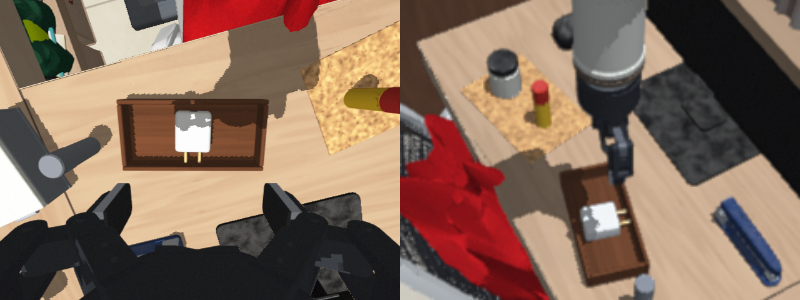

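Both objects stand on the mat, and the charger is alone in the trough. Now the lid, starting from above the tab.

Call:
arm_command([
  [[1,-40,-4,0,-3],[1,-90,-9,0,-7],[1,-140,-13,0,-11],[1,-190,-18,0,-15],[1,-240,-23,0,-19],[1,-285,-27,0,-23],[0.6,-324,-31,0,-26],[0.2,-324,-31,0,-26]],
])

```text
clock: 14.75
ee_pos: [431.2, -303.2, 175.7]
ee_rot: [180.0, 0.1, 102.1]
force: [1.2, 0.5, -0.4]
finger_gap: 51.9
```

Call:
arm_command([
  [[0.2,0,0,10,0],[0.2,0,0,30,0],[0.2,0,0,50,0],[0.2,0,0,50,0]],
])

```text
clock: 15.25
ee_pos: [431.5, -297.9, 123.5]
ee_rot: [-179.9, -0.2, 102.4]
force: [-0.6, -1.2, -0.2]
finger_gap: 50.9
```

```bash
python3 -c "
from h import *
s=manip.read_state();print(s['ee_pos'],s['ee_rot'],s['force'],s['finger_gap']);a=wlook('w6')
print([proj('wrist',(*s['ee_pos'][:2],z)) for z in(65,60)])"
```

```text
[ 431.54993348 -297.93210944  123.49356242] [-179.87139892   -0.21389408  102.44346632] [-0.63803382 -1.23787578 -0.21311781] 50.876520778826965
[array([314.9, 267.1]), array([314.8, 264.2])]
```

View pics/w6.png

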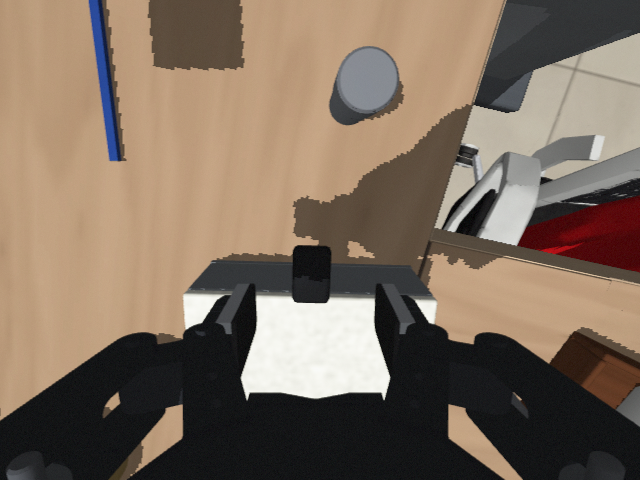

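```bash
python3 -c "
from h import *
p=load('w6')
print('tab end',px('wrist',312,246,65.5,p),'lid edge',px('wrist',312,296,63.5,p),'lid corners',px('wrist',185,292,63.5,p),px('wrist',435,299,63.5,p))
print(manip.read_state()['ee_pos'])"
```

```text
tab end [ 418.7 -301.3   65.5] lid edge [ 448.6 -294.8   63.5] lid corners [ 461.7 -366.7   63.5] [ 435.3 -224.5   63.5]
[ 432.12460779 -298.85040764  124.53968691]
```

Call:
arm_command([
  [[0,0,0,20,1],[0,0,0,45,1],[0,0,0,62,1],[0,0,0,68,1],[-1,0,0,68,1],[-1,0,0,68,1],[-1,0,0,68,1],[-1,0,0,68,1]],
], newtons=25)

```text
clock: 16.3
ee_pos: [431.7, -300.2, 57.6]
ee_rot: [180.0, -0.1, 101.2]
force: [-0.8, 5.0, 2.4]
finger_gap: 21.2
```

Call:
arm_command([
  [[-1,0,1,-13,0],[-1,0,3,-25,0],[-1,0,6,-38,0],[-1,0,11,-50,0],[-1,0,16,-62,0],[-1,0,22,-73,0],[-1,0,30,-84,0],[-1,0,38,-94,0]],
])

```text
clock: 17.3
ee_pos: [468.3, -293.2, 151.8]
ee_rot: [-179.9, -0.1, 101.2]
force: [-0.6, 3.9, -4.9]
finger_gap: 21.4
```

Call:
arm_command([
  [[-1,0,9,-9,0],[-1,0,19,-18,0],[-1,0,29,-25,0],[-1,0,40,-32,0],[-1,0,52,-38,0],[-1,0,64,-42,0],[-1,0,77,-46,0],[-1,0,77,-46,0]],
])

```text
clock: 18.3
ee_pos: [545.9, -278.4, 198.3]
ee_rot: [179.9, 0.0, 101.3]
force: [-1.4, 3.9, 0.8]
finger_gap: 21.6
```

```bash
python3 -c "
from h import *
s=manip.read_state();print(s['ee_pos'],s['force'],s['finger_gap']);b=manip.get_image('side')[:,:,::-1];t=manip.get_image('top')[:,:,::-1]
cv2.imwrite('pics/s7.png',np.hstack([cv2.resize(b[180:450,200:560],(400,300)),cv2.resize(t[120:345,280:580],(400,300))]))"
```

```text
[ 545.92076352 -278.40336643  198.32492518] [-1.36732923  3.88210653  0.80717949] 21.592435604094042
```

View pics/s7.png

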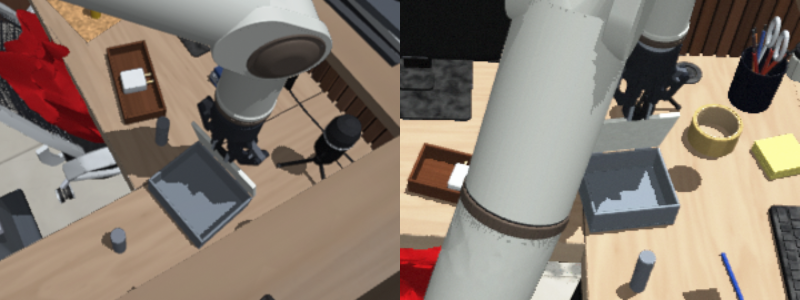

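Call:
arm_command([
  [[-1,0,7,-1,0],[-1,0,13,-2,0],[-1,0,13,-2,0],[0.1,0,13,-2,0],[0.1,0,13,-2,0],[0.1,0,0,-8,0],[0.5,0,-30,-15,0],[0.8,0,-70,-15,0]],
])

```text
clock: 19.4
ee_pos: [475.3, -293.2, 213.3]
ee_rot: [179.9, 0.1, 101.3]
force: [-0.2, -0.1, -0.6]
finger_gap: 77.0
```

Call:
arm_command([
  [[1,40,0,0,3],[1,85,0,0,7],[1,130,10,0,11],[1,175,40,0,15],[1,220,75,0,19],[1,260,100,0,23],[1,278,104,0,25],[1,278,104,40,25]],
])

```text
clock: 20.4
ee_pos: [526.8, 2.3, 175.2]
ee_rot: [179.5, -0.1, 76.4]
force: [0.3, -0.8, -0.3]
finger_gap: 85.6
```

Call:
arm_command([
  [[1,0,0,20,0],[1,0,0,65,0],[1,0,0,65,0],[1,0,0,65,0]],
])

```text
clock: 20.9
ee_pos: [524.3, 0.1, 108.6]
ee_rot: [179.9, -0.0, 76.2]
force: [0.3, 0.4, 0.4]
finger_gap: 85.1
```

```bash
python3 -c "
from h import *
s=manip.read_state();print(s['ee_pos'],s['ee_rot'],s['force'],s['finger_gap']);a=wlook('w8')
cv2.imwrite('pics/w8c.png',cv2.resize(a,(480,360)))
print([proj('wrist',(*s['ee_pos'][:2],z))*.75 for z in(32,)])"
```

```text
[5.24328927e+02 5.42355828e-02 1.08621474e+02] [ 1.79922455e+02 -7.55481413e-03  7.62006257e+01] [0.26108912 0.44001778 0.43093336] 85.14513568817513
[array([235.05 , 193.125])]
```

View pics/w8c.png

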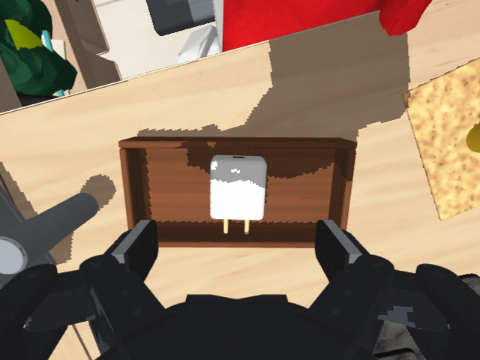

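The charger top is at about (238,187), against the TCP projection at (235,193). I'll correct by a few mm and descend.

Call:
arm_command([
  [[1,2,-4,25,0],[1,2,-4,55,0],[1,2,-4,78,0],[1,2,-4,87,0],[1,2,-4,87,0],[-1,2,-4,87,0],[-1,2,-4,87,0],[-1,2,-4,87,0]],
], newtons=30)

```text
clock: 21.95
ee_pos: [521.1, 3.3, 21.3]
ee_rot: [179.9, -0.0, 76.2]
force: [-0.3, -1.0, 6.1]
finger_gap: 45.7
```

Call:
arm_command([
  [[-1,0,0,0,0],[-1,0,0,0,0],[-1,0,0,-10,0],[-1,0,0,-20,0],[-1,0,0,-20,0]],
])

```text
clock: 22.58
ee_pos: [521.2, 3.4, 41.4]
ee_rot: [179.9, -0.0, 76.2]
force: [0.2, -0.3, -1.0]
finger_gap: 45.2
```

Call:
arm_command([
  [[-1,0,0,-35,0],[-1,0,0,-80,0],[-1,-30,0,-115,0],[-1,-75,0,-115,-4],[-1,-120,0,-115,-8],[-1,-165,0,-115,-13],[-1,-210,3,-115,-18],[-1,-245,15,-115,-22]],
])

```text
clock: 23.58
ee_pos: [475.1, -240.1, 155.1]
ee_rot: [-179.9, 0.0, 98.3]
force: [0.4, 0.9, -0.6]
finger_gap: 45.4
```

```bash
python3 -c "
from h import *
s=manip.read_state();print(s['ee_pos'],s['ee_rot'],s['force'],s['finger_gap'])"
```

```text
[ 475.07410441 -240.1050957   155.11011904] [-1.79937481e+02  6.03278388e-04  9.82747665e+01] [ 0.40431685  0.91340484 -0.62658763] 45.36494758725314
```

Call:
arm_command([
  [[-1,-25,3,0,-2],[-1,-51,5,0,-3],[-1,-51,5,10,-3],[-1,-51,5,40,-3],[-1,-51,5,65,-3],[-1,-51,5,70,-3],[-1,-51,5,70,-3]],
])

```text
clock: 24.45
ee_pos: [488.7, -287.1, 85.1]
ee_rot: [-180.0, -0.0, 101.3]
force: [1.1, -1.1, -0.5]
finger_gap: 45.4
```

```bash
python3 -c "
from h import *
s=manip.read_state();print(s['ee_pos'],s['ee_rot'],s['force'],s['finger_gap']);a=wlook('w9');b=manip.get_image('side')[:,:,::-1]
cv2.imwrite('pics/w9c.png',np.hstack([cv2.resize(a,(400,300)),cv2.resize(b[180:450,200:560],(400,300))]))"
```

```text
[ 488.69462369 -287.08137545   85.13757535] [-1.79971582e+02 -4.62283619e-02  1.01273365e+02] [ 1.07255132 -1.09927398 -0.46074435] 45.360727907724794
```

View pics/w9c.png

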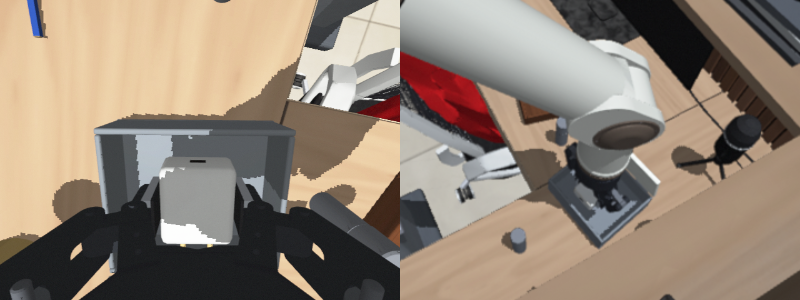

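Call:
arm_command([
  [[-1,0,0,20,0],[-1,0,0,42,0],[-1,0,0,56,0],[-1,0,0,62,0],[-1,0,0,63,0],[0.5,0,0,63,0],[0.5,0,0,63,0],[0.5,0,0,61,0]],
])

```text
clock: 25.55
ee_pos: [489.0, -288.0, 24.7]
ee_rot: [180.0, 0.0, 101.2]
force: [-1.2, 0.3, 0.3]
finger_gap: 63.8
```

Call:
arm_command([
  [[0.5,0,0,0,0],[0.5,0,0,-5,0],[0.5,0,0,-30,0],[0.5,0,-5,-80,0],[0.5,0,-15,-130,0],[0.5,0,-15,-150,0],[0.2,0,-15,-150,0],[0.2,0,-15,-150,0]],
])

```text
clock: 26.55
ee_pos: [473.4, -290.4, 173.3]
ee_rot: [-179.9, -0.1, 101.2]
force: [0.1, -0.9, -0.6]
finger_gap: 51.6
```

```bash
python3 -c "
from h import *
s=manip.read_state();print(s['ee_pos'],s['ee_rot'],s['force'],s['finger_gap']);a=wlook('w10');b=manip.get_image('side')[:,:,::-1]
cv2.imwrite('pics/w10c.png',np.hstack([cv2.resize(a,(400,300)),cv2.resize(b[180:450,200:560],(400,300))]))"
```

```text
[ 473.43228483 -290.35579564  173.32201632] [-1.79934524e+02 -6.18516454e-02  1.01238699e+02] [ 0.0741659  -0.88306194 -0.6047078 ] 51.56532169511822
```

View pics/w10c.png

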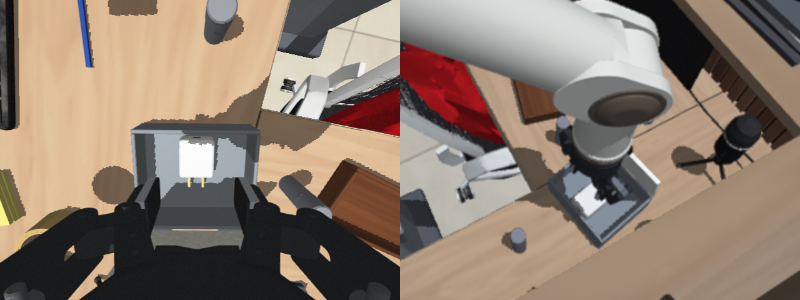

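The charger lies flat in the box, pins towards the hinge. Next I'll take the tab again and close the lid.

Call:
arm_command([
  [[0.2,0,0,-15,0],[0.2,-1,15,-30,0],[0.1,-2,45,-30,0],[0.1,-2,70,-30,0],[0.1,-2,82,-29,0],[0.1,-2,85,-28,0],[-1,-2,85,-28,0],[-1,-2,85,-28,0]],
])

```text
clock: 27.65
ee_pos: [556.8, -276.3, 202.2]
ee_rot: [-179.9, -0.0, 101.2]
force: [-1.8, 1.2, 1.5]
finger_gap: 21.4
```

Call:
arm_command([
  [[-1,0,0,0,0],[-1,0,0,0,0]],
])

```text
clock: 27.9
ee_pos: [557.1, -276.2, 202.3]
ee_rot: [-179.9, -0.0, 101.2]
force: [-3.2, 1.9, 1.9]
finger_gap: 21.2
```

Call:
arm_command([
  [[-1,0,-13,2,0],[-1,0,-25,6,0],[-1,0,-37,10,0],[-1,0,-49,16,0],[-1,0,-60,22,0],[-1,0,-70,30,0],[-1,0,-80,38,0],[-1,0,-89,48,0]],
])

```text
clock: 28.9
ee_pos: [468.3, -293.2, 153.6]
ee_rot: [-179.9, -0.1, 101.2]
force: [-1.6, 5.4, 3.6]
finger_gap: 21.4
```

Call:
arm_command([
  [[-1,0,-8,10,0],[-1,0,-16,21,0],[-1,0,-22,32,0],[-1,0,-27,44,0],[-1,0,-32,56,0],[-1,0,-35,69,0],[-1,0,-37,81,0],[-1,0,-38,90,0]],
])

```text
clock: 29.9
ee_pos: [430.4, -300.4, 62.8]
ee_rot: [-179.8, -0.2, 101.2]
force: [-3.6, 4.3, 2.9]
finger_gap: 21.2
```

Call:
arm_command([
  [[-1,0,0,3,0],[-1,0,0,6,0],[-1,0,0,8,0],[-1,0,0,9,0],[-1,0,0,9,0]],
])

```text
clock: 30.52
ee_pos: [430.7, -300.5, 58.2]
ee_rot: [-179.7, -0.1, 101.2]
force: [-14.3, 11.5, 38.8]
finger_gap: 21.5
```

Call:
arm_command([
  [[-1,0,0,-3,0],[0.1,0,0,-3,0],[0.1,0,0,-3,0],[0.1,0,0,-3,0],[0.1,0,0,-40,0],[0.3,0,0,-90,0],[0.6,0,0,-110,0],[0.6,0,0,-110,0]],
])

```text
clock: 31.52
ee_pos: [434.5, -302.0, 166.9]
ee_rot: [179.8, 0.2, 101.2]
force: [0.0, 0.0, 0.3]
finger_gap: 68.4
```

```bash
python3 -c "
from h import *
s=manip.read_state();print(s['ee_pos'],s['ee_rot'],s['force'],s['finger_gap']);a=wlook('w11');b=manip.get_image('side')[:,:,::-1]
cv2.imwrite('pics/w11c.png',np.hstack([cv2.resize(a[150:450,120:520],(400,300)),cv2.resize(b[270:420,300:500],(400,300),interpolation=cv2.INTER_CUBIC)]))"
```

```text
[ 434.51375334 -302.03148939  166.94260248] [179.84217389   0.18396719 101.22199169] [0.02226945 0.01048705 0.26430264] 68.40341059657949
```

View pics/w11c.png

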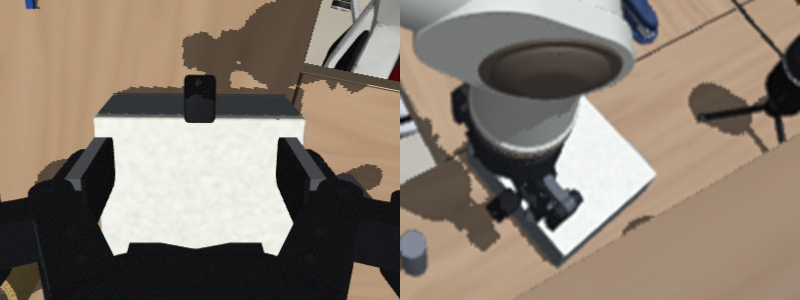

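The lid looks shut. I'll press it once from above with closed fingers to be sure.

Call:
arm_command([
  [[-1,0,20,0,0],[-1,0,45,0,0],[-1,0,45,30,0],[-1,0,45,60,0],[-1,0,45,78,0],[-1,0,45,84,0],[-1,0,45,86,0]],
])

```text
clock: 32.5
ee_pos: [477.9, -292.1, 79.2]
ee_rot: [180.0, -0.0, 101.2]
force: [-0.7, 0.6, -0.1]
finger_gap: -0.0
```

Call:
arm_command([
  [[-1,0,0,2,0],[-1,0,0,4,0],[-1,0,0,5,0],[-1,0,0,5,0]],
])

```text
clock: 33.0
ee_pos: [478.2, -292.7, 77.4]
ee_rot: [179.9, 0.1, 101.2]
force: [-5.0, 2.9, 18.3]
finger_gap: 0.1
```

Call:
arm_command([
  [[-1,0,0,-40,0],[0.3,0,0,-95,0],[0.3,30,10,-123,0],[0.3,80,25,-123,4],[0.3,135,42,-123,8],[0.3,190,60,-123,12],[0.3,245,77,-123,16],[0.3,300,94,-123,20]],
])

```text
clock: 34.0
ee_pos: [511.7, 22.0, 198.4]
ee_rot: [179.9, -0.0, 81.1]
force: [1.5, 0.5, -0.2]
finger_gap: 55.3
```

```bash
python3 -c "
from h import *
s=manip.read_state();print(s['ee_pos'],s['ee_rot'])"
```

```text
[511.66784269  22.02249896 198.39128205] [ 1.79864500e+02 -6.19880936e-03  8.10692660e+01]
```

Call:
arm_command([
  [[0.5,50,-2,0,2],[0.5,105,-5,0,4],[0.5,155,-7,0,5],[0.5,190,-9,0,5],[0.5,199,-9,20,5],[0.5,199,-9,60,5],[0.5,199,-9,60,5],[0.5,199,-9,60,5]],
])

```text
clock: 35.0
ee_pos: [533.1, 217.3, 137.7]
ee_rot: [180.0, 0.0, 76.1]
force: [-0.1, -0.0, 1.6]
finger_gap: 63.9
```

```bash
python3 -c "
from h import *
s=manip.read_state();print(s['ee_pos'],s['ee_rot'],s['finger_gap']);a=wlook('w12');cv2.imwrite('pics/w12c.png',cv2.resize(a,(480,360)))
print([proj('wrist',(*s['ee_pos'][:2],z))*.75 for z in(95,)],[proj('wrist',(*s['ee_pos'][:2],z))for z in(95,)])
hsv=cv2.cvtColor(a,cv2.COLOR_BGR2HSV);m=cv2.inRange(hsv,(0,150,60),(6,255,255))|cv2.inRange(hsv,(174,150,60),(180,255,255));m[:200]=0
print(cv2.connectedComponentsWithStats(m)[2][1:][-5:])"
```

```text
[533.0564135  217.28424314 137.74004204] [1.79987592e+02 2.27063846e-02 7.61395842e+01] 63.9080354908344
[array([234.45, 208.35])] [array([312.6, 277.8])]
[[ 295  240   50   61 2418]]
```

View pics/w12c.png

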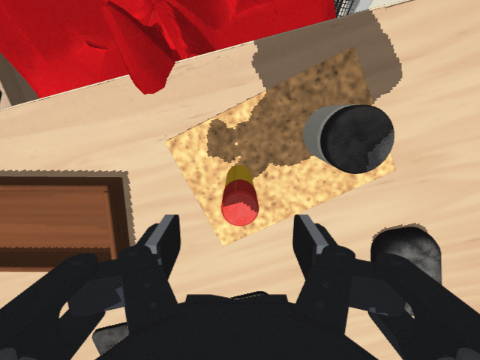

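Both stand upright on the mat, with the cap top at (240,208) and the TCP projecting to (234,208). I'll grip the glue stick.

Call:
arm_command([
  [[0.5,2,0,30,0],[0.5,2,0,60,0],[0.5,2,0,72,0],[0.5,2,0,72,0],[-1,2,0,72,0],[-1,2,0,72,0],[-1,2,0,72,0],[-1,2,0,72,0]],
], newtons=25)

```text
clock: 36.05
ee_pos: [534.1, 220.7, 66.5]
ee_rot: [179.9, -0.1, 76.2]
force: [-0.7, -0.6, 6.5]
finger_gap: 26.9
```

Call:
arm_command([
  [[-1,0,0,0,0],[-1,0,0,-20,0],[-1,0,0,-60,0],[-1,-10,2,-80,0],[-1,-50,12,-80,0],[-1,-95,22,-80,0],[-1,-140,32,-80,0],[-1,-185,43,-80,0]],
])

```text
clock: 37.05
ee_pos: [530.2, 28.1, 145.7]
ee_rot: [180.0, 0.0, 76.2]
force: [1.5, -0.0, -0.8]
finger_gap: 27.0
```

Call:
arm_command([
  [[-1,-20,4,0,0],[-1,-40,4,0,0],[-1,-40,4,0,0],[-1,-40,4,0,0]],
])

```text
clock: 37.55
ee_pos: [525.2, -8.7, 145.5]
ee_rot: [180.0, -0.0, 76.2]
force: [0.3, 0.4, 0.4]
finger_gap: 26.4
```

Call:
arm_command([
  [[-1,-25,-1,0,0],[-1,-46,-2,0,0],[-1,-46,-2,0,0],[-1,-46,-2,25,0],[-1,-46,-2,50,0],[-1,-46,-2,68,0],[-1,-46,-2,74,0],[-1,-46,-2,74,0]],
])

```text
clock: 38.55
ee_pos: [512.4, -53.0, 71.2]
ee_rot: [-180.0, -0.0, 76.3]
force: [1.0, -0.2, -0.2]
finger_gap: 26.7
```

Call:
arm_command([
  [[-1,0,0,2,0],[-1,0,0,4,0],[-1,0,0,5,0],[-1,0,0,5,0]],
])

```text
clock: 39.05
ee_pos: [513.2, -53.8, 67.5]
ee_rot: [179.9, 0.0, 76.2]
force: [-1.6, -0.6, 7.0]
finger_gap: 26.7
```

Contact at the expected height, at the same spot as the pick. I'll release and go for the jar.

Call:
arm_command([
  [[-1,0,0,-1,0],[0.2,0,0,-1,0],[0.2,0,0,-1,0],[0.2,0,0,-1,0],[0.2,0,0,-40,0],[0.2,0,0,-90,0],[0.6,30,-8,-95,0],[0.6,80,-20,-95,0]],
])

```text
clock: 40.05
ee_pos: [512.9, 27.6, 162.5]
ee_rot: [179.8, 0.0, 75.9]
force: [0.6, 0.0, 0.2]
finger_gap: 68.3
```

Call:
arm_command([
  [[0.7,50,-12,0,0],[0.7,105,-26,0,0],[0.7,160,-39,0,0],[0.7,215,-53,0,0],[0.7,255,-63,0,0],[0.7,275,-69,0,0],[0.7,275,-69,0,0],[0.7,275,-69,0,0]],
])

```text
clock: 41.05
ee_pos: [510.9, 309.8, 160.9]
ee_rot: [180.0, 0.1, 76.1]
force: [-0.3, 0.1, -0.4]
finger_gap: 72.4
```

Call:
arm_command([
  [[0.9,6,0,20,0],[0.9,6,0,55,0],[0.9,6,0,85,0],[0.9,6,0,108,0],[0.9,6,0,108,0],[-1,6,0,108,0],[-1,6,0,108,0],[-1,6,0,108,0]],
], newtons=30)

```text
clock: 42.05
ee_pos: [512.8, 318.6, 54.5]
ee_rot: [179.9, -0.1, 76.2]
force: [-0.0, -0.7, 3.3]
finger_gap: 51.2
```

Call:
arm_command([
  [[-1,0,0,0,0],[-1,0,0,0,0],[-1,0,0,0,0]],
])

```text
clock: 42.42
ee_pos: [512.8, 318.6, 54.5]
ee_rot: [179.9, -0.1, 76.2]
force: [0.4, -1.4, 7.4]
finger_gap: 51.0
```

Call:
arm_command([
  [[-1,0,0,-15,0],[-1,0,0,-50,0],[-1,0,0,-85,0],[-1,-20,7,-90,0],[-1,-60,22,-90,0],[-1,-105,38,-90,0],[-1,-150,54,-90,0],[-1,-195,71,-90,0]],
])

```text
clock: 43.42
ee_pos: [533.1, 108.7, 142.3]
ee_rot: [-179.9, 0.1, 76.2]
force: [0.8, 0.4, -0.9]
finger_gap: 50.7
```

Call:
arm_command([
  [[-1,-35,13,0,0],[-1,-55,20,0,0],[-1,-60,22,0,0],[-1,-60,22,0,0],[-1,-60,22,0,0]],
])

```text
clock: 44.05
ee_pos: [541.0, 49.9, 143.1]
ee_rot: [-180.0, -0.0, 76.3]
force: [-0.5, -0.6, -2.5]
finger_gap: 50.7
```

Call:
arm_command([
  [[-1,-1,0,25,0],[-1,-1,0,50,0],[-1,-1,0,72,0],[-1,-1,0,82,0],[-1,-1,0,86,0],[-1,-1,0,88,0],[-1,-1,0,89,0],[-1,-1,0,89,0]],
])

```text
clock: 45.05
ee_pos: [541.7, 47.9, 55.5]
ee_rot: [179.9, -0.0, 76.2]
force: [-2.3, 0.5, 6.1]
finger_gap: 50.7
```

Call:
arm_command([
  [[-1,0,0,-1,0],[0.6,0,0,-1,0],[0.6,0,0,-1,0],[0.6,0,0,-1,0],[0.6,0,0,-15,0],[0.6,0,0,-60,0],[0.6,0,0,-120,0],[0.6,0,0,-150,0]],
])

```text
clock: 46.05
ee_pos: [542.8, 48.0, 208.7]
ee_rot: [179.7, -0.1, 76.2]
force: [0.3, 0.0, -0.4]
finger_gap: 68.4
```

Call:
arm_command([
  [[0.6,-25,-20,-20,0],[0.6,-50,-42,-43,0],[0.6,-50,-42,-43,0],[0.6,-50,-42,-43,0],[0.6,-50,-42,-43,0]],
])

```text
clock: 46.68
ee_pos: [488.7, 9.7, 246.9]
ee_rot: [-180.0, -0.0, 76.3]
force: [0.3, 0.2, -0.4]
finger_gap: 68.2
```

```bash
python3 -c "
from h import *
s=manip.read_state();print(s['ee_pos'],s['ee_rot'],s['force']);a=wlook('w13');b=manip.get_image('side')[:,:,::-1]
cv2.imwrite('pics/w13c.png',np.hstack([cv2.resize(a,(400,300)),cv2.resize(b[120:420,200:600],(400,300))]))
w1=cv2.imread('pics/w1.png')
hsv=lambda i:cv2.cvtColor(i,cv2.COLOR_BGR2HSV)
p1=load('w1');p2=load('w13')
for im,p in((w1,p1),(a,p2)):
    h=hsv(im);m=cv2.inRange(h,(0,150,60),(6,255,255))|cv2.inRange(h,(174,150,60),(180,255,255));m[:180]=0
    n,_,st,c=cv2.connectedComponentsWithStats(m);k=1+st[1:,4].argmax();print(st[k],px('wrist',*c[k],85,p))
"
```

```text
[488.70910066   9.66181808 246.85087746] [-1.79957678e+02 -2.36896229e-02  7.62922068e+01] [ 0.29263953  0.18086801 -0.39825306]
[ 239  236   36   39 1036] [511.  -50.7  85. ]
[ 233  250   35   39 1036] [511.9 -53.2  85. ]
```

View pics/w13c.png

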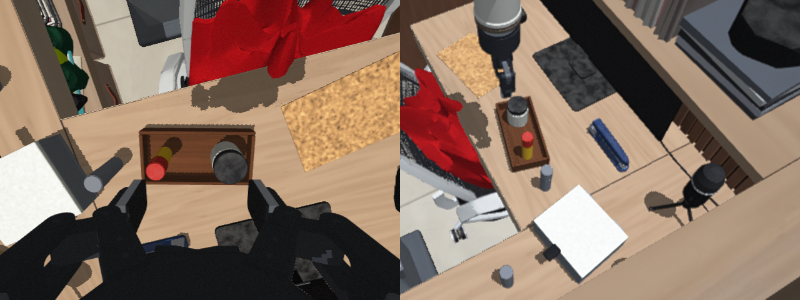

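```bash
python3 -c "
from h import *
p=load('w13');print(px('wrist',369.6,265.5,70,p))
a=cv2.imread('pics/side0.png');b=manip.get_image('side')[:,:,::-1]
d=cv2.absdiff(a[215:300,290:360],b[215:300,290:360]).max(2);print('changed px in trough view',(d>60).sum())
a=a[290:410,325:435];d=cv2.absdiff(a,b[290:410,325:435]).max(2);print('box',(d>60).sum())
print(manip.read_state()['clock']);manip.job_done()"
```

```text
[538.5  49.9  70. ]
changed px in trough view 424
box 0
46.825
the job is handed in; nothing more can be done
```

The job is handed in at about 46.8 s of the 141 s allowed, and my last checks found no failure. No verdict was reported.

I moved the jar and then the glue stick onto the cork mat, and opened the lid by its tab to about 80°. I laid the charger flat in the box and closed the lid. Then I stood the glue stick and the jar back in the trough.

**Last checks:**
- **Lid:** pressing down with closed fingers met it at z ≈ 63.4 mm, against 63.5 mm when shut. The box region of the side picture matches the one from the start.
- **Charger:** before closing, the wrist picture showed it flat and right way up in the box. It was not seen again once the lid was shut.
- **Jar and glue stick:** both stand upright in the trough. By the wrist camera the jar is about 2 mm and the glue stick about 3 mm from where they started, within the 15 mm limit.
- **Stapler and mouse:** never touched. The stapler looked in place in the last picture; the mouse was not checked in it.

**Disagreements:** the three cameras differed by up to about 14 mm on where the jar stood at first. I returned both objects to the arm poses where I had gripped them instead of relying on one camera. Comparing the trough in the side picture before and after showed about 420 changed pixels. The missing charger and shadows would account for them, but I did not look further.

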